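# Shim the twist out of a slab on the surface plate

## Robot

A 6-joint arm with a two-finger parallel gripper is mounted at the origin on the work surface; the furniture and walls round the work are solid. World frame = base frame: x ahead of the robot, y to its left, z up, the work surface at z = 0. Lengths are in mm, angles in rad, forces in N, time in s.
With the tool pointing down it reaches from about 275 to 750 mm from the base axis. Payload 10.2 kg.
Tool frame: the origin (TCP) lies midway between the tips of the shut fingers; the grasp point (between the pads) lies 19 mm behind it (ctrl.pinch_z is the distance from the TCP to the grasp point, in mm); x points along the fingers, z is the direction in which the jaws open and shut, and the axes are right-handed (so a half turn about x gives the same grasp; the last joint's range is limited). The gripper opens to 85 mm and grips with 20 to 120 N. Pads are 22 mm wide; open, the fingers measure 114 mm over their backs; the gripper's body (76 mm by 85 mm) begins 54 mm behind the grasp point. The pads swing forward as they close: fully open they stand 13 mm farther back than shut.
Start: joints at [1.02, 0.313, 1.498, -0, 1.331, -0.223], TCP at [169.042, 497.047, 231.294] pointing down, gripper open.
Joint ranges: [-2.94, 2.94], [-0.97, 2.17], [0.19, 2.56], [-1.23, 4.37], [0.02, 3.11], [-2.88, 2.88]. Speed limits (rad/s): [2.39, 2.39, 3.01, 3.14, 3.14, 3.14].

## Interface

Orientations are given as a unit quaternion [w, x, y, z].
In Python, from rig import ctrl, capture, workorder, nets gives the robot as it stands. The module is installed in compiled form; this text tells all that it offers.
- The arm moves only by the tool send_rows, never from a script. Its argument "rows" is text: rows parted by semicolons, each of 5 numbers parted by spaces: the opening, from 0 (shut) to 1 (fully open), then the shift along the tool's x, y, z in cm, then the turn about the tool's x in units of 5 degrees (1.0 is 5 degrees). In form: grip x y z yaw; .... A call has 1 to 12 rows; each row is the pose to reach, as a shift and turn from the pose commanded when the call began, along the tool's axes at that moment; what a row does not reach only later rows make up. A row lasts 1/10 s, in which the tool goes at most 50 mm and 8.59 degrees, less where a joint would pass 70% of its speed; a pose out of reach is approached as far as the arm can. A call with a gripper value outside its range is refused whole. The fingers move at their own pace and stop on an object; "grip_force" is the grip in N (left out, the last holds). Time passes only in rows, so rows that repeat a pose let the fingers close. It gives the time, the measured TCP pose, the force and the opening at its end, in the units of the state.
- ctrl.sense(): the state, without advancing time (a new reading comes with each control period).
- capture(name): name is "scene" or "top"; returns a dict with "pixels" (480x640x3 uint8, red, green, blue), "intrinsics" (3x3 intrinsics, pixels), "view" (4x4, takes a point from world to camera coordinates). Camera axes: x right, y down, z forward; pixel columns grow to the right and rows downward; lengths in mm; the calibration is good to about 2 mm. A picture is of the moment at which its call begins. There is no depth.
- workorder.finish_job(): hands the job in, once; it reports no verdict.
Trained networks look in a picture, given as the dict that the camera call returned (one of the last four; its "shot" number tells which), for a name from the list of things; names that differ only in an ending like _2 or _b are one class to them, and where a whole thing is asked for, a point or a joint stands for the part that bears it (a point fixed in the world has none). Each returns a list of dicts, best first, with "confidence" (0 to 1); they miss things now and then, are a little off and sometimes report something else, mostly with a low value. They report only what shows in the picture. A call takes as long as a camera call.
- nets.boxes_of(picture, target): "location" ([x, y, z] in mm, in world coordinates, good to about 4 mm: the middle of the surface that is visible of it).
- nets.spot_point(picture, target): "location" ([x, y, z] in mm, in world coordinates, good to about 4 mm: a listed point, or the origin of a listed thing).
The state is a dict: "time_s": time; "joints": joint angles; "dq": joint speeds; "tau": joint torques, N m; "eef_pos": TCP position; "ee_rot": TCP orientation; "force": force on the tool from outside, world axes, zero at the start; "wrist_torque": the same for the moment, N m; "grip_width": opening from 0.0 (shut) to 1.0 (fully open).
Only numpy, scipy, OpenCV 4.12 (cv2) and the standard library are available. Lean on these libraries where they do the work, as an engineer would, in place of code of your own. Each camera call takes 0.05 s, during which the arm holds its last target.

## Task

The square wood-and-resin slab on the granite surface plate is twisted, so it rocks across one diagonal. Rock it by pressing gently on its corners to find the raised one, then slide the wooden wedge, thin end first, under that corner until it is just snug (bearing, but not prising the slab up off its other corners) and let go of it. Finally press on the shimmed corner once more to prove that the slab no longer rocks, and leave wedge and slab so. The slab must stay where it lies: do not shove it along, and leave the things around alone.

Things in the scene. Friction and masses are not known exactly. Their poses are not given: they have to be found in the camera images.
- surface_plate: dark granite surface plate, 250 x 400 x 50 mm (x, y, z), fixed; its flat top is 50 mm above the table. Origin at the centre of its underside, x along its short side, z up.
- slab: square slab of two boards joined by a dark wavy resin strip, 160 x 160 x 38 mm, 1.2 to 1.9 kg, loose on the plate. Origin: centre of its underside; x along the strip, z up. Twisted: two opposite corners always bear, of the other two one stands 3.5 to 8 mm clear (or, well balanced, both about half that; the gap shrinks evenly to 0 along the sides). 1 to 3 N there tips it over; let go, it may tip back or stay.
- corner_1 (a point): tip of the slab's underside at its (+x, +y) corner; the top face, to press on, is 38 mm above it. When this corner bears on the plate the tip is 50 mm above the table.
- corner_2 (a point): the same at the slab's (-x, +y) corner
- corner_3 (a point): the same at the slab's (-x, -y) corner
- corner_4 (a point): the same at the slab's (+x, -y) corner
- wedge: beech wedge lying on the table, 122 x 30 x 26 mm, 35 g. Origin: centre of its flat underside; x points to the thin end. Ramp 1.2 mm thick at the thin end (x = 61 mm), 8.2 mm at x = -39 mm; heel block from there to x = -61 mm, 26 mm high, to hold across its 30 mm width. Under the slab the push rises from nearly 0 by 1-2 N per mm; snug at 3-5 N; harder, it shoves and lifts the slab. Stays where left.
- wedge_mid (a point): point on the wedge's ramp where it is 5 mm thick, 55 mm from the thin end; it should end near the raised corner.
- mini_level: small yellow spirit level, 19 x 150 x 30 mm, bystander, lies on the table. Origin at the centre of its underside, long side along y.
- gravel_jar: small jar with a pale screw lid, 58 mm across and 75 mm high, bystander, stands on the table. Origin at the centre of its underside.

How it is judged (in metres and radians):
On the way, in this order (a step that is already met when the one before it is completed fails the run):
1. the slab is rocked: pressed with more than 1.5 N, its raised corner has gone down by more than 1 mm and bears on the plate (((contact force between the fingers and slab above 1.5 N and distance of corner_1 from where it was at the start of the episode above 0.001 m and height (world z) of corner_1 below 0.0505 m) or (contact force between the fingers and slab above 1.5 N and distance of corner_2 from where it was at the start of the episode above 0.001 m and height (world z) of corner_2 below 0.0505 m) or (contact force between the fingers and slab above 1.5 N and distance of corner_3 from where it was at the start of the episode above 0.001 m and height (world z) of corner_3 below 0.0505 m) or (contact force between the fingers and slab above 1.5 N and distance of corner_4 from where it was at the start of the episode above 0.001 m and height (world z) of corner_4 below 0.0505 m))), for 0.1 s.
2. the wedge, let go, is snug under the raised corner: it carries load between slab and plate, and the slab still bears on the other three corners (((horizontal distance between wedge_mid and corner_1 below 0.055 m and contact force between wedge and slab above 0.8 N and contact force between wedge and surface_plate above 1 N and height (world z) of each of corner_2, corner_3, corner_4 below 0.0505 m and contact force between the fingers and wedge below 0.05 N) or (horizontal distance between wedge_mid and corner_2 below 0.055 m and contact force between wedge and slab above 0.8 N and contact force between wedge and surface_plate above 1 N and height (world z) of each of corner_1, corner_3, corner_4 below 0.0505 m and contact force between the fingers and wedge below 0.05 N) or (horizontal distance between wedge_mid and corner_3 below 0.055 m and contact force between wedge and slab above 0.8 N and contact force between wedge and surface_plate above 1 N and height (world z) of each of corner_1, corner_2, corner_4 below 0.0505 m and contact force between the fingers and wedge below 0.05 N) or (horizontal distance between wedge_mid and corner_4 below 0.055 m and contact force between wedge and slab above 0.8 N and contact force between wedge and surface_plate above 1 N and height (world z) of each of corner_1, corner_2, corner_3 below 0.0505 m and contact force between the fingers and wedge below 0.05 N))), for 0.2 s.
3. the shimmed corner is pressed with more than 4 N and the slab does not rock (((horizontal distance between wedge_mid and corner_1 below 0.055 m and contact force between wedge and slab above 0.8 N and contact force between wedge and surface_plate above 1 N and height (world z) of each of corner_2, corner_3, corner_4 below 0.051 m and contact force between the fingers and slab above 4 N and horizontal distance between the grasp point and corner_1 below 0.06 m) or (horizontal distance between wedge_mid and corner_2 below 0.055 m and contact force between wedge and slab above 0.8 N and contact force between wedge and surface_plate above 1 N and height (world z) of each of corner_1, corner_3, corner_4 below 0.051 m and contact force between the fingers and slab above 4 N and horizontal distance between the grasp point and corner_2 below 0.06 m) or (horizontal distance between wedge_mid and corner_3 below 0.055 m and contact force between wedge and slab above 0.8 N and contact force between wedge and surface_plate above 1 N and height (world z) of each of corner_1, corner_2, corner_4 below 0.051 m and contact force between the fingers and slab above 4 N and horizontal distance between the grasp point and corner_3 below 0.06 m) or (horizontal distance between wedge_mid and corner_4 below 0.055 m and contact force between wedge and slab above 0.8 N and contact force between wedge and surface_plate above 1 N and height (world z) of each of corner_1, corner_2, corner_3 below 0.051 m and contact force between the fingers and slab above 4 N and horizontal distance between the grasp point and corner_4 below 0.06 m))), for 0.2 s.
At the end, for the whole second after the job is handed in: The wedge lies under the raised corner (its 5 mm point within 55 mm of that corner) and carries load: more than 0.8 N from the slab and more than 1 N onto the plate; the other three corners still bear on the plate (none stands more than 0.5 mm clear); slab and wedge are at rest (((horizontal distance between wedge_mid and corner_1 below 0.055 m and contact force between wedge and slab above 0.8 N and contact force between wedge and surface_plate above 1 N and height (world z) of each of corner_2, corner_3, corner_4 below 0.0505 m) or (horizontal distance between wedge_mid and corner_2 below 0.055 m and contact force between wedge and slab above 0.8 N and contact force between wedge and surface_plate above 1 N and height (world z) of each of corner_1, corner_3, corner_4 below 0.0505 m) or (horizontal distance between wedge_mid and corner_3 below 0.055 m and contact force between wedge and slab above 0.8 N and contact force between wedge and surface_plate above 1 N and height (world z) of each of corner_1, corner_2, corner_4 below 0.0505 m) or (horizontal distance between wedge_mid and corner_4 below 0.055 m and contact force between wedge and slab above 0.8 N and contact force between wedge and surface_plate above 1 N and height (world z) of each of corner_1, corner_2, corner_3 below 0.0505 m)) and linear speed of each of slab, wedge below 0.01 m/s); the robot touches nothing.
It fails at once if the slab is pressed with more than 30 N (contact force between the fingers and slab above 30 N).
It fails at once if the wedge is forced: while the robot holds it, wedge and slab press on each other with more than 7 N (contact force between wedge and slab above 7 N and contact force between the fingers and wedge above 0.5 N).
It fails at once if the slab is prised up: a corner stands more than 12 mm off the plate (height (world z) of any of corner_1, corner_2, corner_3, corner_4 above 0.062 m).
It fails at once if the slab is shoved more than 3 mm (distance of slab from where it was at the start of the episode above 0.003 m).
It fails at once if the spirit level or the gravel jar is moved more than 15 mm (distance of any of mini_level, gravel_jar from where it was at the start of the episode above 0.015 m).
It also fails if it takes over 72 s, if anything falls off the work surface, if the arm or the gripper's body presses on something with over 40 N, if the wrist force passes 120 N, or if a joint passes its speed limit or range.

## Working session

There is one attempt and no reset: what is moved stays moved. The work goes in short steps, Python scripts to look and compute and a tool call to move; the robot and the scene stay as the last step left them, time stands still between calls to the robot, and variables do not carry over. Pictures are saved under pics/ and viewed, and the job is handed in when it is done.

Besides the shell and the picture viewer there is one more tool, called after "Emit:" in YAML: its name, and indented under it one key for each argument. send_rows: Moves the arm, as the interface text tells. Its arguments: {"type":"object","properties":{"rows":{"type":"string"},"grip_force":{"type":"number"}},"required":["rows"]}

```bash
mkdir -p pics; cat > h.py <<'E'
from rig import ctrl, capture, workorder, nets
import numpy as np, cv2
np.set_printoptions(precision=1,suppress=True)
def save(p,n): cv2.imwrite('pics/'+n+'.png',p['pixels'][:,:,::-1])
def proj(p,X):
    X=np.asarray(X,float); c=p['view']@np.append(X,1); u=p['intrinsics']@c[:3]; return u[:2]/u[2]
def ray(p,uv,z):
    K=p['intrinsics'];V=p['view'];R=V[:3,:3];t=V[:3,3];C=-R.T@t
    d=R.T@np.linalg.inv(K)@np.array([uv[0],uv[1],1.]);return C+d*(z-C[2])/d[2]
E
python3 - <<'E'
from h import *
print(ctrl.sense(), ctrl.pinch_z)
for n in('scene','top'):
    p=capture(n);save(p,n+'0')
    R=p['view'];print(n,'cam',-R[:3,:3].T@R[:3,3])
    for t in('surface_plate','slab','corner_1','wedge','wedge_mid','mini_level','gravel_jar'):
        print(t,[(np.array(d['location']),round(d['confidence'],2),proj(p,d['location'])) for d in nets.spot_point(p,t)])
E
```

```text
{'time_s': 0.0, 'joints': array([ 1. ,  0.3,  1.5, -0. ,  1.3, -0.2]), 'dq': array([ 0.,  0.,  0.,  0., -0.,  0.]), 'tau': array([ -0. , -41.2, -26. ,  -0. ,   0. ,   0. ]), 'eef_pos': array([168.9, 496.8, 230.7]), 'ee_rot': array([ 0.6, -0.4,  0.6,  0.4]), 'force': array([ 0.1, -0.1, -0.1]), 'wrist_torque': array([-0.,  0.,  0.]), 'grip_width': 1.0058588711224825} 18.700000000000003
scene cam [  31.5 -558.5  562. ]
surface_plate [(array([514.5,  56. ,  -2.1]), 0.72, array([258.4, 242.3]))]
slab [(array([520.6,  50.6,  56.5]), 0.56, array([260., 219.]))]
corner_1 [(array([451.4, -42.4,  60.6]), 0.84, array([265.5, 251. ])), (array([592.4, 143.7,  48.1]), 0.8, array([256.6, 194.2])), (array([611.2, -17.5,  48.2]), 0.62, array([314.4, 216.5])), (array([425.4, 120.9,  47.1]), 0.6, array([202. , 229.5]))]
wedge [(array([ 446.6, -243.8,   -1.2]), 0.65, array([347.7, 330.7]))]
wedge_mid [(array([ 451. , -248.7,    5.7]), 0.95, array([351.8, 327.9]))]
mini_level []
gravel_jar [(array([ 625.9, -231.7,   -2.1]), 0.88, array([401.9, 275.8])), (array([591.4, 140.7,  49. ]), 0.69, array([257.1, 194.5]))]
top cam [ 395.1 -105.7  923. ]
surface_plate []
slab [(array([523.1,  51.7,  52.7]), 0.77, array([244. , 262.5]))]
corner_1 [(array([430.3, 112.9,  52.1]), 0.93, array([208.4, 312.3])), (array([452.2, -39. ,  57.1]), 0.74, array([291.5, 301.3])), (array([609.1, -16.4,  48.5]), 0.67, array([282.1, 218.5]))]
wedge [(array([ 443.9, -244.4,    2.3]), 0.9, array([400. , 309.1]))]
wedge_mid [(array([ 455.3, -247.5,    4.3]), 0.59, array([401.7, 303.1]))]
mini_level [(array([ 559.7, -371.3,    2.2]), 0.73, array([463.9, 250.8]))]
gravel_jar [(array([ 622.1, -234.2,   -0. ]), 0.64, array([393.5, 219.3]))]
```

View pics/top0.png

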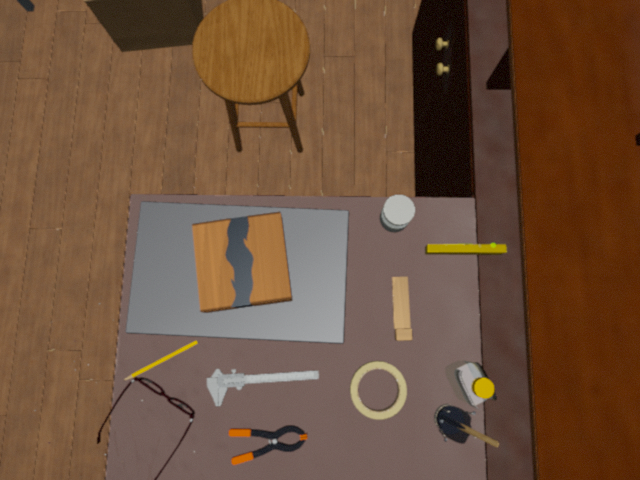

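View pics/scene0.png

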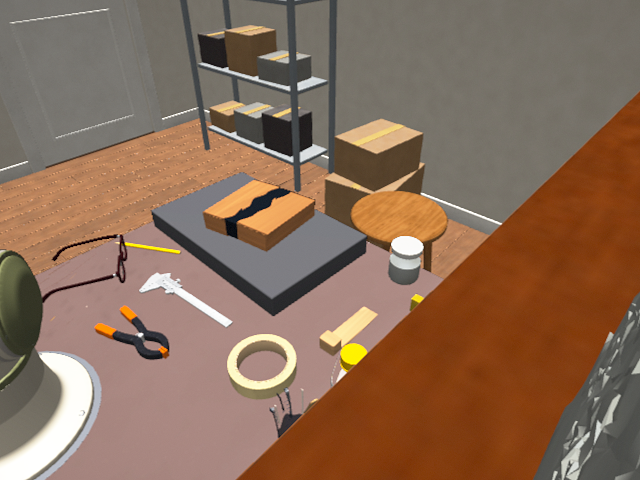

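The top view shows the slab corners at about (193,224), (282,212), (291,300) and (202,311). The wedge runs from (400,277) at the thin end to (403,341) at the heel. The jar is at (398,212) and the level at (466,249). The nets place the corner near (451,-41) highest, so I'll measure edges more finely there.

```bash
python3 - <<'E'
from h import *
from scipy.spatial.transform import Rotation as Ro
np.set_printoptions(precision=3,suppress=True)
s=ctrl.sense();q=s['ee_rot'];print(Ro.from_quat(np.r_[q[1:],q[0]]).as_matrix(), s['eef_pos'])
p=capture('top');q=capture('scene')
im=cv2.resize(p['pixels'][200:350,180:300][:,:,::-1],None,fx=5,fy=4,interpolation=cv2.INTER_CUBIC)
im=cv2.resize(p['pixels'][205:320,185:300][:,:,::-1],None,fx=5,fy=5,interpolation=cv2.INTER_CUBIC);cv2.imwrite('pics/slabtop.png',im)
cv2.imwrite('pics/slabsc.png',cv2.resize(q['pixels'][170:270,190:330][:,:,::-1],None,fx=5.5,fy=5.5,interpolation=cv2.INTER_CUBIC))
# masks by saturation
for nm,r in(('slab',(205,320,185,300)),('wedge',(270,348,380,420))):
    c=p['pixels'][r[0]:r[1],r[2]:r[3]];h=cv2.cvtColor(c,cv2.COLOR_RGB2HSV)
    m=(((h[...,1]>110)&(h[...,2]>90))).astype(np.uint8)
    if nm=='slab': m=cv2.morphologyEx(m,cv2.MORPH_CLOSE,np.ones((31,31)))
    n,l,st,_=cv2.connectedComponentsWithStats(m);k=1+st[1:,4].argmax();m=(l==k).astype(np.uint8)
    pts=cv2.findContours(m,0,1)[0][0][:,0]+[r[2],r[0]]
    rect=cv2.minAreaRect(pts.astype(np.float32));b=cv2.boxPoints(rect);print(nm,st[k],b)
    z={'slab':90,'wedge':10}[nm]
    for u in b:print(ray(p,u,z))
E
```

```text
[[-0.    -0.947  0.322]
 [-0.     0.322  0.947]
 [-1.     0.    -0.   ]] [169.031 497.04  231.291]
slab [    0     0   115   115 10788] [[185. 205.]
 [299. 205.]
 [299. 319.]
 [185. 319.]]
[621.913 157.184  90.   ]
[624.471 -50.559  90.   ]
[419.506 -55.458  90.   ]
[416.503 143.701  90.   ]
wedge [15 58  4  7 13] [[393.759 333.103]
 [396.103 327.241]
 [398.345 328.138]
 [396.    334.   ]]
[ 398.1   -230.906   10.   ]
[ 409.137 -235.466   10.   ]
[ 407.522 -239.694   10.   ]
[ 396.492 -235.126   10.   ]
```

View pics/slabtop.png

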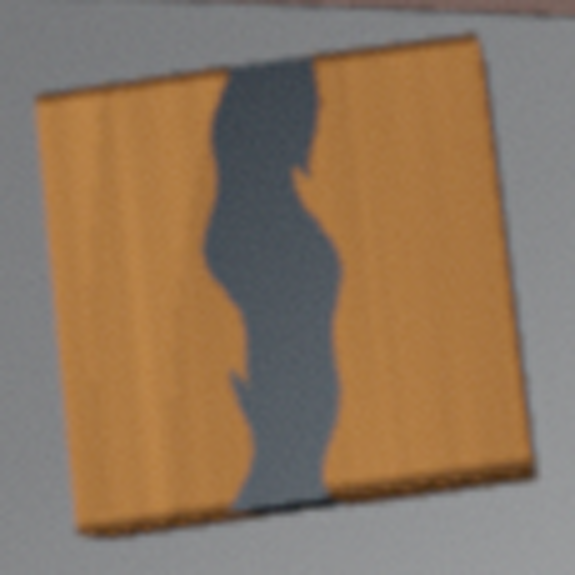

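View pics/slabsc.png

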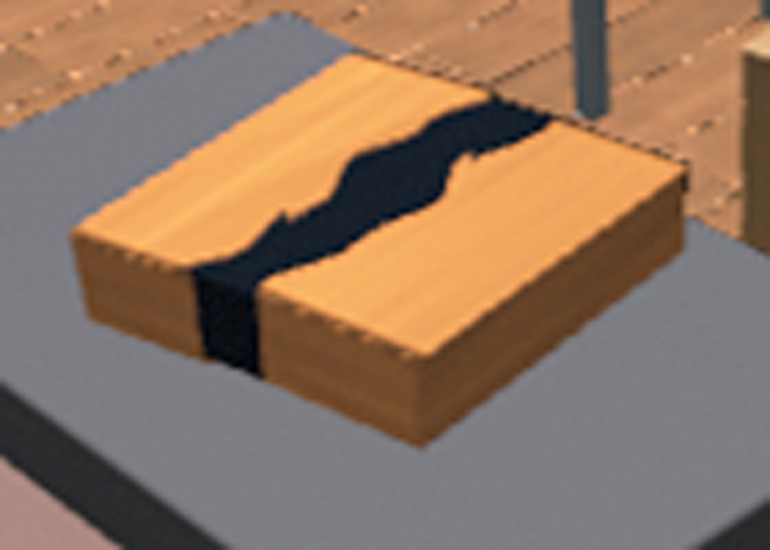

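The slab's top corners are sharp in the crops: top view at (37,98), (477,38), (532,466), (78,527), and scene near corner top (422,355), bottom (422,447). Next I'll compute positions and zoom on the wedge.

```bash
python3 - <<'E'
from h import *
p=capture('top');q=capture('scene')
f=lambda u,s,o:((np.array(u)+.5)/s-.5)+o
for n,u in(('TL',(37,98)),('TR',(477,38)),('BR',(532,466)),('BL',(78,527))):
    U=f(u,5,[185,205]);print(n,U,ray(p,U,88),ray(p,U,93))
S=[('BRtop',(422,355)),('BRbot',(422,447)),('BLtop',(72,232)),('BLbot',(90,320)),('TRtop',(686,165)),('TRbot',(684,248)),('TLtop',(350,55))]
from scipy.optimize import least_squares
D={n:f(u,5.5,[190,170]) for n,u in S}
for n,u in(('TL',(37,98)),('TR',(477,38)),('BR',(532,466)),('BL',(78,527))):
    U=f(u,5,[185,205])
    r=least_squares(lambda X:np.r_[proj(p,X)-U,proj(q,X)-D[n+'top']],[520,50,88]);print(n,'tri',r.x,r.fun)
for n in('BRbot','BLbot','TRbot'):print(n,ray(q,D[n],50),ray(q,D[n],56))
im=cv2.resize(p['pixels'][265:350,370:430][:,:,::-1],None,fx=7,fy=7,interpolation=cv2.INTER_CUBIC);cv2.imwrite('pics/wedge0.png',im)
E
```

```text
TL [192.  224.2] [586.7 142.7  88. ] [585.6 141.2  93. ]
TR [280.  212.2] [611.1 -16.2  88. ] [609.8 -16.8  93. ]
BR [291.  297.8] [456.3 -40.4  88. ] [455.9 -40.8  93. ]
BL [200.2 310. ] [432.6 118.6  88. ] [432.4 117.2  93. ]
TL tri [586.5 142.7  88.3] [-0.1  0.1  0.1 -0. ]
TR tri [611.3 -16.7  88.9] [ 0.2 -0.3 -0.4  0.1]
BR tri [456.4 -41.5  95.5] [ 0.3 -0.4 -0.5  0.1]
BL tri [432.8 118.8  87. ] [ 0.  -0.1 -0.1  0. ]
BRbot [461.7 -32.3  50. ] [456.6 -38.4  56. ]
BLbot [432.2 116.2  50. ] [427.5 108.3  56. ]
TRbot [613.8 -14.   50. ] [607.  -20.3  56. ]
```

View pics/wedge0.png

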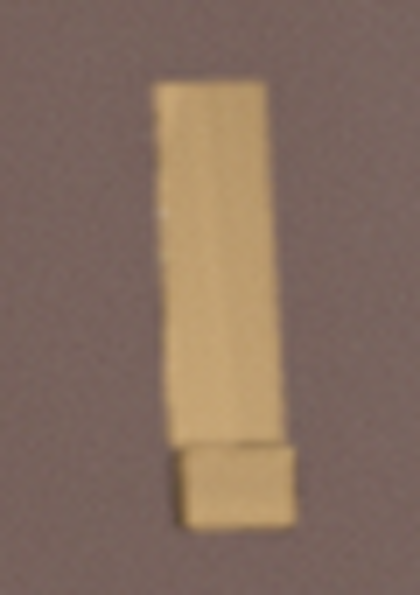

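```bash
cat >> h.py <<'E'
from scipy.spatial.transform import Rotation as Ro
def axes():
    s=ctrl.sense();q=s['ee_rot'];return np.array(s['eef_pos']),Ro.from_quat(np.r_[q[1:],q[0]]).as_matrix()
def go(target,zang=None):
    x,R=axes();d=R.T@(np.array(target)-x)/10
    a=np.degrees(np.arctan2(R[1,2],R[0,2]))
    print('shift cm',np.round(d,2),'zang',round(a,1),'turn',None if zang is None else round((a-zang)/5,2))
E
python3 - <<'E'
from h import *
p=capture('top')
f=lambda u,s,o:((np.array(u)+.5)/s-.5)+o
P=[]
for u,z in(((155,83),1.2),((268,81),1.2),((180,448),26),((296,445),26),((186,527),26),((296,525),26)):
    P.append(ray(p,f(u,7,[370,265]),z));print(P[-1])
h=sum(P[2:])/4;t=(P[0]+P[1])/2;print('heel',h,'thin',t,np.degrees(np.arctan2(*(t-h)[1::-1])),np.linalg.norm((t-h)[:2]))
E
```

```text
[ 507.1 -229.3    1.2]
[ 508.1 -260.7    1.2]
[ 406.4 -231.6   26. ]
[ 407.7 -262.5   26. ]
[ 385.8 -233.    26. ]
[ 386.7 -262.1   26. ]
heel [ 396.6 -247.3   26. ] thin [ 507.6 -245.     1.2] 1.1879711459105957 111.01573762075726
```

Emit:
send_rows:
  rows: "0 8 -45 -40.3 21.4;0 8 -45 -40.3 21.4;0 8 -45 -40.3 21.4;0 8 -45 -40.3 21.4;0 8 -45 -40.3 21.4;0 8 -45 -40.3 21.4;0 8 -45 -40.3 21.4;0 8 -45 -40.3 21.4;0 8 -45 -40.3 21.4;0 8 -45 -40.3 21.4;0 8 -45 -40.3 21.4;0 8 -45 -40.3 21.4"

```text
time_s: 2.25
eef_pos: [461.5, -23.5, 152.4]
ee_rot: [0.679, 0.197, 0.679, -0.197]
force: [1.2, 0.5, 0.0]
grip_width: 0.001
```

```bash
python3 - <<'E'
from h import *
print(axes());go([465,-29,115],-36)
E
```

```text
(array([461.5, -23.5, 152.4]), array([[ 0. ,  0.5,  0.8],
       [-0. ,  0.8, -0.5],
       [-1. ,  0. ,  0. ]]))
shift cm [ 3.7 -0.3  0.6] zang -32.3 turn 0.74
```

Emit:
send_rows:
  rows: "0 4 -0.3 0.6 0.7;0 5 -0.3 0.6 0.7;0 5 -0.3 0.6 0.7;0 5.2 -0.3 0.6 0.7;0 5.2 -0.3 0.6 0.7"

```text
time_s: 2.75
eef_pos: [464.6, -26.3, 101.7]
ee_rot: [0.675, 0.214, 0.673, -0.214]
force: [0.1, 0.6, -0.7]
grip_width: 0.001
```

Emit:
send_rows:
  rows: "0 0.2 0 0 0;0 0.4 0 0 0;0 0.6 0 0 0;0 0.6 0 0 0"

```text
time_s: 3.15
eef_pos: [464.2, -26.9, 94.4]
ee_rot: [0.674, 0.215, 0.674, -0.215]
force: [-0.9, 0.6, -0.1]
grip_width: -0.002
```

Emit:
send_rows:
  rows: "0 0.1 0 0 0;0 0.1 0 0 0;0 0.2 0 0 0;0 0.2 0 0 0"

```text
time_s: 3.55
eef_pos: [464.3, -27.1, 92.5]
ee_rot: [0.674, 0.215, 0.674, -0.215]
force: [0.4, 0.3, 0.9]
grip_width: -0.003
```

Emit:
send_rows:
  rows: "0 0.1 0 0 0;0 0.1 0 0 0;0 0.2 0 0 0;0 0.2 0 0 0"

```text
time_s: 3.95
eef_pos: [464.3, -27.1, 90.5]
ee_rot: [0.674, 0.215, 0.674, -0.215]
force: [0.5, -0.4, 1.1]
grip_width: -0.0
```

Emit:
send_rows:
  rows: "0 0.1 0 0 0;0 0.1 0 0 0;0 0.2 0 0 0;0 0.2 0 0 0"

```text
time_s: 4.35
eef_pos: [464.3, -27.1, 88.9]
ee_rot: [0.674, 0.215, 0.674, -0.215]
force: [-2.3, -1.3, 6.3]
grip_width: -0.004
```

```bash
python3 - <<'E'
from h import *
p=capture('scene');
for i in range(5): print(ctrl.sense()['force'],ctrl.sense()['eef_pos']);capture('top')
cv2.imwrite('pics/press1.png',cv2.resize(p['pixels'][130:280,180:340][:,:,::-1],None,fx=5,fy=4,interpolation=cv2.INTER_CUBIC))
E
```

```text
[-2.1 -1.4  6.1] [464.3 -27.2  88.9]
[-3.3 -1.2  6.9] [464.3 -27.1  88.8]
[-2.6 -0.8  6.4] [464.3 -27.2  88.9]
[-3.7 -1.8  6.5] [464.3 -27.2  88.9]
[-2.2 -1.   6.8] [464.3 -27.1  88.9]
```

View pics/press1.png

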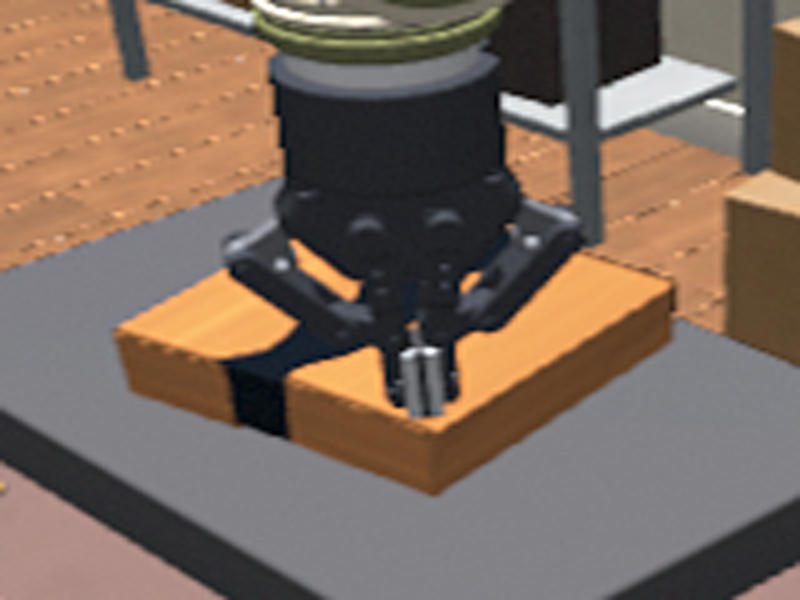

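The fingers press near the corner at 6.5 N, and it stopped hard about 6 mm below where it stood. I'll lift off and see whether it tips back.

Emit:
send_rows:
  rows: "0 -0.3 0 0 0;0 -1 0 0 0;0 -4 0 0 0;0 -7 0 0 0;0 -7 -5 0 0;0 -7 -10 0 0;1 -7 -14 0 0;1 -7 -14 0 0;1 -7 -14 0 0"

```text
time_s: 5.55
eef_pos: [383.1, -141.4, 158.9]
ee_rot: [0.674, 0.216, 0.673, -0.216]
force: [-0.6, 1.0, 0.6]
grip_width: 0.505
```

```bash
python3 - <<'E'
from h import *
p=capture('scene');q=capture('top');print(axes())
for t in('corner_1',):
  for c in(p,q):print([(np.array(d['location']),round(d['confidence'],2)) for d in nets.spot_point(c,t)])
cv2.imwrite('pics/rel_s.png',cv2.resize(p['pixels'][170:270,190:330][:,:,::-1],None,fx=5.5,fy=5.5,interpolation=cv2.INTER_CUBIC))
cv2.imwrite('pics/rel_t.png',cv2.resize(q['pixels'][205:320,185:300][:,:,::-1],None,fx=5,fy=5,interpolation=cv2.INTER_CUBIC))
E
```

```text
(array([ 383.6, -140.5,  158.7]), array([[ 0. ,  0.6,  0.8],
       [ 0. ,  0.8, -0.6],
       [-1. ,  0. ,  0. ]]))
[(array([453.3, -39. ,  60. ]), 0.91), (array([611.5, -17.5,  48.2]), 0.82), (array([427. , 118.8,  46. ]), 0.79)]
[(array([452.9, -39.6,  54.8]), 0.91), (array([432.1, 115.4,  52.8]), 0.64), (array([612.8, -15.1,  50.8]), 0.56)]
```

View pics/rel_s.png

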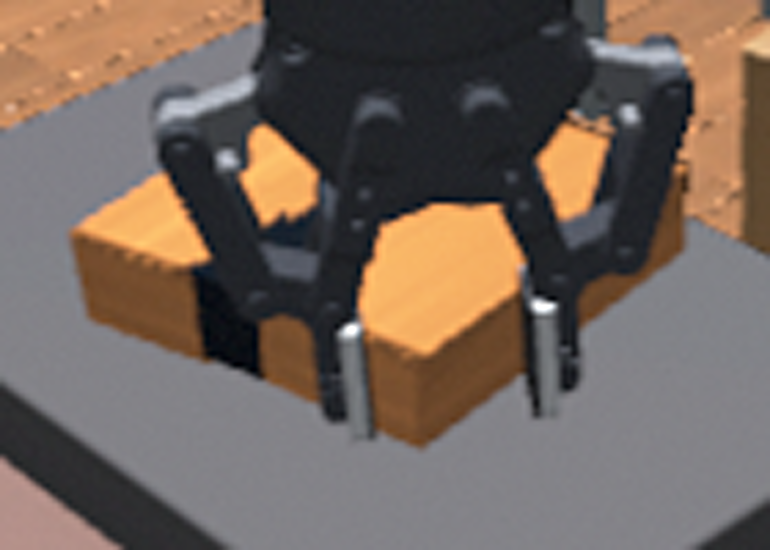

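View pics/rel_t.png

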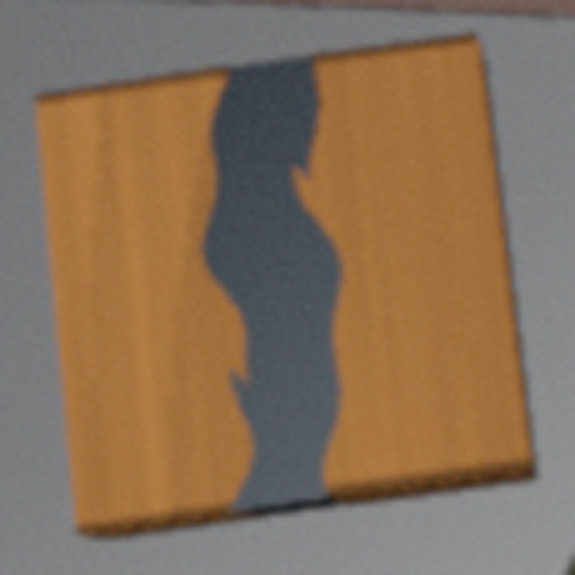

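The corner tipped back: its bottom tip is again at (422,447), the same as before. Near corner (456,-41) is raised by about 7 mm. On to the wedge heel.

```bash
python3 - <<'E'
from h import *
go([396.6,-247.3,80],-88.8)
E
```

```text
shift cm [ 7.8 -8.   7.2] zang -35.3 turn 10.7
```

Emit:
send_rows:
  rows: "1 2 -8 7.2 10.7;1 4 -8 7.2 10.7;1 5 -8 7.2 10.7;1 5 -8 7.2 10.7;1 5 -8 7.2 10.7;1 6 -8 7.2 10.7;1 7.8 -8 7.2 10.7;1 7.8 -8 7.2 10.7;1 7.8 -8 7.2 10.7"

```text
time_s: 6.65
eef_pos: [395.9, -247.6, 80.7]
ee_rot: [0.505, 0.495, 0.505, -0.495]
force: [-0.4, -0.6, 0.6]
grip_width: 1.003
```

```bash
python3 - <<'E'
from h import *
p=capture('top');q=capture('scene')
print(ctrl.sense()['force'],axes()[0]);go([396.6,-247.3,6],-88.8)
a=p['pixels'][240:370,330:470][:,:,::-1];b=q['pixels'][250:380,290:430][:,:,::-1]
cv2.imwrite('pics/pre.png',cv2.resize(np.hstack([a,b]),None,fx=2.8,fy=2.8))
E
```

```text
[0.  0.1 0.1] [ 396.  -248.    81.2]
shift cm [ 7.5  0.1 -0.1] zang -88.8 turn -0.0
```

View pics/pre.png

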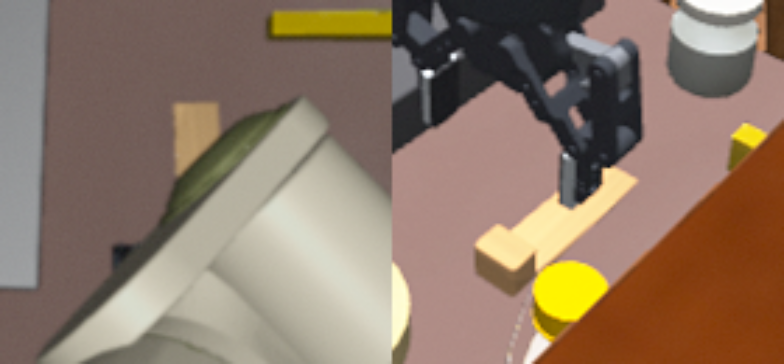

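Emit:
send_rows:
  rows: "1 3 0.1 0 0;1 6 0.1 0 0;1 7.2 0.1 0 0;1 7.8 0.1 0 0;1 7.8 0.1 0 0;1 7.8 0.1 0 0"

```text
time_s: 7.35
eef_pos: [397.0, -248.5, 3.5]
ee_rot: [0.505, 0.495, 0.504, -0.495]
force: [-0.3, -0.7, -0.3]
grip_width: 1.001
```

```bash
python3 - <<'E'
from h import *
p=capture('top');q=capture('scene')
print(ctrl.sense()['force'],axes()[0])
b=q['pixels'][250:380,290:430][:,:,::-1]
cv2.imwrite('pics/pre2.png',cv2.resize(b,None,fx=4,fy=4))
E
```

```text
[-1.  -0.4  0.1] [ 396.9 -248.5    3.5]
```

View pics/pre2.png

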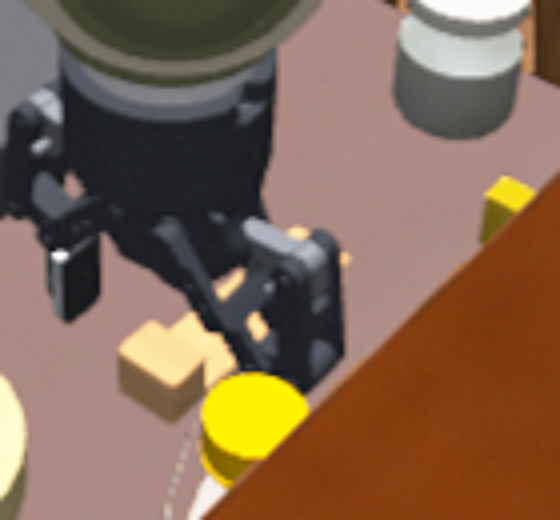

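Emit:
send_rows:
  rows: "0 0 0 0 0;0 0 0 0 0;0 0 0 0 0;0 0 0 0 0;0 0 0 0 0;0 0 0 0 0;0 0 0 0 0;0 0 0 0 0"
  grip_force: 25

```text
time_s: 8.25
eef_pos: [396.6, -248.1, 2.7]
ee_rot: [0.505, 0.495, 0.505, -0.495]
force: [-0.1, 0.8, 4.3]
grip_width: 0.348
```

Emit:
send_rows:
  rows: "0 -3 0 0 0;0 -7 0 0 0;0 -11 0 0 0;0 -11 0 0 0;0 -11 0 0 0"

```text
time_s: 8.75
eef_pos: [396.5, -248.0, 112.5]
ee_rot: [0.505, 0.495, 0.504, -0.495]
force: [-0.2, -0.7, -0.5]
grip_width: 0.345
```

```bash
python3 - <<'E'
from h import *
p=capture('top');q=capture('scene')
print(ctrl.sense()['force'],axes()[0],ctrl.sense()['grip_width'])
b=q['pixels'][180:330,270:420][:,:,::-1]
cv2.imwrite('pics/held.png',cv2.resize(np.hstack([b,p['pixels'][220:370,330:480][:,:,::-1]]),None,fx=2.6,fy=2.6))
E
```

```text
[0.2 0.3 0.3] [ 395.9 -247.5  111.2] 0.3497005462333331
```

View pics/held.png

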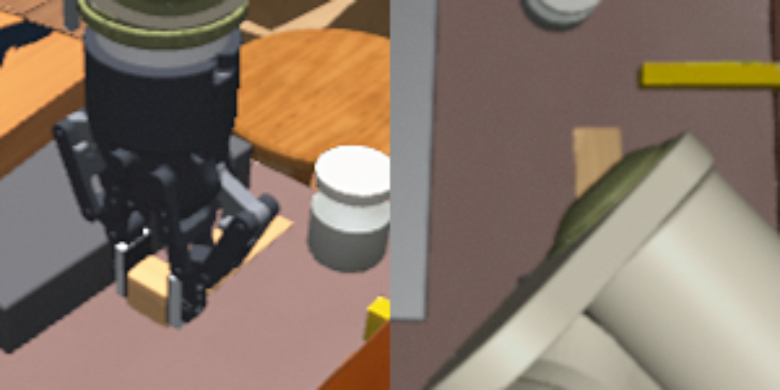

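```bash
python3 - <<'E'
from h import *
go([383.5,-139.5,75],-36.3)
E
```

```text
shift cm [  3.6  -1.  -10.8] zang -88.9 turn -10.52
```

Emit:
send_rows:
  rows: "0 0 -1 -10.8 -10.5;0 0 -1 -10.8 -10.5;0 0 -1 -10.8 -10.5;0 0 -1 -10.8 -10.5;0 0 -1 -10.8 -10.5;0 0 -1 -10.8 -10.5;0 0 -1 -10.8 -10.5;0 2 -1 -10.8 -10.5;0 3.6 -1 -10.8 -10.5;0 3.6 -1 -10.8 -10.5"

```text
time_s: 9.85
eef_pos: [383.2, -139.4, 74.5]
ee_rot: [0.67, 0.223, 0.673, -0.221]
force: [0.3, -0.8, -0.0]
grip_width: 0.348
```

```bash
python3 - <<'E'
from h import *
p=capture('top');q=capture('scene')
print(ctrl.sense()['force']);x,R=axes();print(x);go([383.5,-139.5,56],-36.3)
y=R[:,1]
for l in(-11,11,111):
    X=x+y*l;X[2]-=2.7;print(l,X,'px top',proj(p,X),'scene',proj(q,X))
a=p['pixels'][220:360,220:360][:,:,::-1];b=q['pixels'][190:330,220:360][:,:,::-1]
cv2.imwrite('pics/ins0.png',cv2.resize(np.hstack([a,b]),None,fx=2.8,fy=2.8,interpolation=cv2.INTER_CUBIC))
cv2.imwrite('pics/ins0t.png',cv2.resize(p['pixels'][270:350,270:360][:,:,::-1],None,fx=7,fy=7,interpolation=cv2.INTER_CUBIC))
E
```

```text
[-0.4 -0.5  0.8]
[ 384.3 -140.2   76.4]
shift cm [ 2.   0.  -0.1] zang -36.5 turn -0.05
-11 [ 377.7 -149.    73.7] px top [352.2 344.1] scene [275.8 292.4]
11 [ 390.8 -131.3   73.7] px top [342.2 336.4] scene [274.2 283.4]
111 [450.4 -51.   73.7] px top [297.4 301.8] scene [267.7 247.5]
```

View pics/ins0.png

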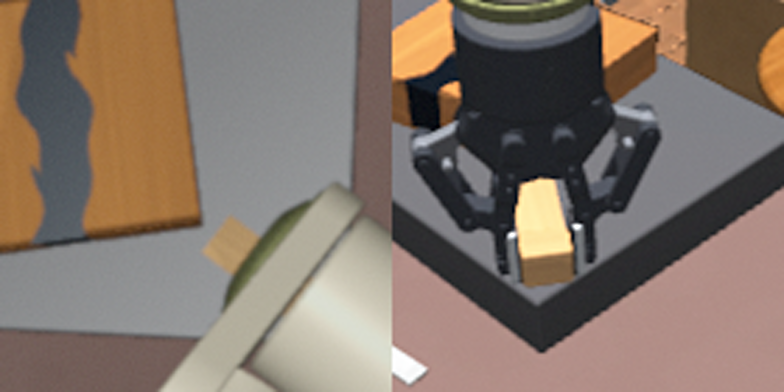

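View pics/ins0t.png

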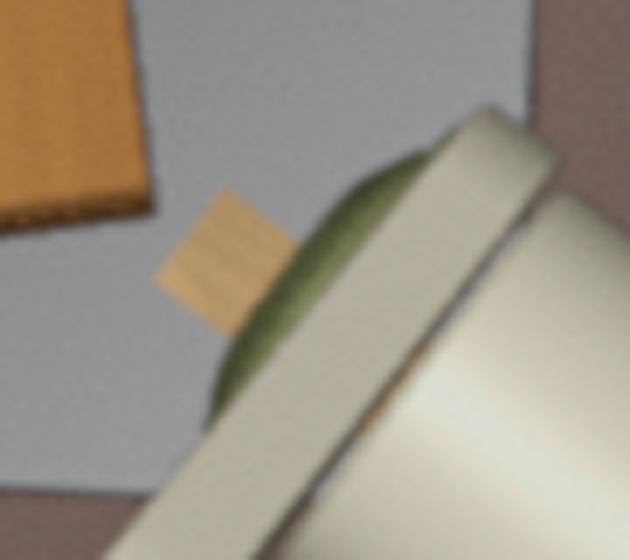

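Emit:
send_rows:
  rows: "0 1 0 0 0;0 1.9 0 0 0;0 2 0 0 0;0 2 0 0 0"

```text
time_s: 10.35
eef_pos: [384.3, -140.1, 56.3]
ee_rot: [0.671, 0.221, 0.672, -0.221]
force: [0.0, 0.5, -0.5]
grip_width: 0.346
```

Emit:
send_rows:
  rows: "0 0.1 0 0 0;0 0.1 0 0 0;0 0.1 0 0 0"

```text
time_s: 10.65
eef_pos: [384.5, -140.3, 55.7]
ee_rot: [0.672, 0.221, 0.672, -0.221]
force: [0.3, -0.4, -0.3]
grip_width: 0.349
```

Emit:
send_rows:
  rows: "0 0.1 0 0 0;0 0.1 0 0 0;0 0.1 0 0 0"

```text
time_s: 10.95
eef_pos: [384.4, -140.2, 54.5]
ee_rot: [0.672, 0.221, 0.672, -0.221]
force: [0.0, -0.2, 0.3]
grip_width: 0.347
```

Emit:
send_rows:
  rows: "0 0.1 0 0 0;0 0.1 0 0 0;0 0.1 0 0 0"

```text
time_s: 11.25
eef_pos: [384.4, -140.2, 53.5]
ee_rot: [0.672, 0.221, 0.672, -0.221]
force: [0.6, 0.2, -0.3]
grip_width: 0.348
```

Emit:
send_rows:
  rows: "0 0.05 0 0 0;0 0.05 0 0 0;0 0.05 0 0 0"

```text
time_s: 11.55
eef_pos: [384.4, -140.2, 53.0]
ee_rot: [0.672, 0.221, 0.672, -0.221]
force: [-0.2, -0.1, -0.6]
grip_width: 0.346
```

```bash
cat >> h.py <<'E'
def F(n=4):
    fs=[];xs=[]
    for i in range(n): s=ctrl.sense();fs.append(s['force']);xs.append(s['eef_pos']);capture('top')
    x,R=axes();f=np.mean(fs,0);print('t',round(ctrl.sense()['time_s'],2),'force world',f,'tool',R.T@f,'pos',np.mean(xs,0))
E
python3 -c "
from h import *;F()"
```

```text
t 11.75 force world [ 0.  -0.3 -0.2] tool [ 0.2 -0.2  0.2] pos [ 384.4 -140.2   53. ]
```

Emit:
send_rows:
  rows: "0 0.05 0 0 0;0 0.05 0 0 0;0 0.05 0 0 0"

```text
time_s: 12.05
eef_pos: [384.5, -140.2, 52.7]
ee_rot: [0.672, 0.221, 0.672, -0.221]
force: [-2.0, 0.5, 4.5]
grip_width: 0.344
```

Emit:
send_rows:
  rows: "0 0.05 0 0 0;0 0.05 0 0 0;0 0.05 0 0 0"

```text
time_s: 12.35
eef_pos: [384.5, -140.3, 52.6]
ee_rot: [0.672, 0.221, 0.672, -0.221]
force: [-3.3, 1.4, 12.5]
grip_width: 0.345
```

```bash
python3 -c "
from h import *;F(3)"
```

```text
t 12.5 force world [-3.8  1.4 12.9] tool [-12.9  -1.1  -3.9] pos [ 384.5 -140.3   52.6]
```

Emit:
send_rows:
  rows: "0 -0.06 0 0 0;0 -0.06 0 0 0;0 -0.06 1 0 0;0 -0.06 2 0 0;0 -0.06 3 0 0;0 -0.06 4 0 0;0 -0.06 4.5 0 0;0 -0.06 4.5 0 0"

```text
time_s: 13.3
eef_pos: [411.9, -103.1, 52.7]
ee_rot: [0.672, 0.221, 0.672, -0.22]
force: [1.8, 2.8, 5.7]
grip_width: 0.344
```

```bash
python3 - <<'E'
from h import *
F(3);p=capture('top');q=capture('scene')
a=p['pixels'][220:360,220:360][:,:,::-1];b=q['pixels'][190:330,220:360][:,:,::-1]
cv2.imwrite('pics/ins1.png',cv2.resize(np.hstack([a,b]),None,fx=2.8,fy=2.8,interpolation=cv2.INTER_CUBIC))
E
```

```text
t 13.45 force world [1.3 2.4 5.3] tool [-5.3  2.7 -0.4] pos [ 411.7 -103.3   52.7]
```

View pics/ins1.png

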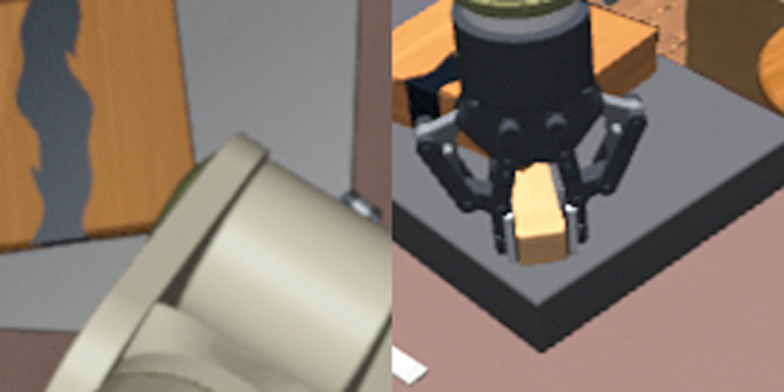

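Emit:
send_rows:
  rows: "0 -0.03 0 0 0;0 -0.03 0.5 0 0;0 -0.03 1 0 0;0 -0.03 1 0 0"

```text
time_s: 13.95
eef_pos: [417.2, -95.4, 52.7]
ee_rot: [0.672, 0.221, 0.672, -0.221]
force: [-0.2, 0.1, -0.2]
grip_width: 0.346
```

```bash
python3 -c "
from h import *;F(3)"
```

```text
t 14.1 force world [ 0.  -0.   0.2] tool [-0.2  0.   0. ] pos [417.1 -95.5  52.7]
```

Emit:
send_rows:
  rows: "0 0 0.3 0 0;0 0 0.6 0 0;0 0 0.9 0 0;0 0 1.0 0 0;0 0 1.0 0 0"

```text
time_s: 14.6
eef_pos: [423.1, -87.7, 52.9]
ee_rot: [0.672, 0.221, 0.672, -0.221]
force: [-0.4, -0.2, -0.4]
grip_width: 0.345
```

```bash
python3 -c "
from h import *;F(3)"
```

```text
t 14.75 force world [-0.1 -0.1 -0.4] tool [ 0.4 -0.1 -0.1] pos [423.1 -87.8  52.9]
```

Emit:
send_rows:
  rows: "0 0 0.2 0 0;0 0 0.4 0 0;0 0 0.6 0 0;0 0 0.6 0 0"

```text
time_s: 15.15
eef_pos: [426.7, -82.9, 52.9]
ee_rot: [0.672, 0.221, 0.672, -0.221]
force: [-0.4, -0.1, 0.4]
grip_width: 0.347
```

```bash
python3 -c "
from h import *;F(3)"
```

```text
t 15.3 force world [ 0.   0.1 -0.3] tool [ 0.3  0.1 -0.1] pos [426.7 -83.   52.9]
```

Emit:
send_rows:
  rows: "0 0 0.2 0 0;0 0 0.4 0 0;0 0 0.5 0 0;0 0 0.5 0 0"

```text
time_s: 15.7
eef_pos: [429.6, -78.9, 52.9]
ee_rot: [0.672, 0.221, 0.672, -0.221]
force: [0.8, 0.3, -0.5]
grip_width: 0.347
```

```bash
python3 -c "
from h import *;F(3)"
```

```text
t 15.85 force world [ 0.1 -0.4 -0.5] tool [ 0.5 -0.2  0.3] pos [429.6 -79.   52.9]
```

Emit:
send_rows:
  rows: "0 0 0.1 0 0;0 0 0.2 0 0;0 0 0.3 0 0;0 0 0.3 0 0"

```text
time_s: 16.25
eef_pos: [431.4, -76.5, 52.9]
ee_rot: [0.672, 0.221, 0.672, -0.221]
force: [-0.4, 0.0, -1.8]
grip_width: 0.348
```

```bash
python3 -c "
from h import *;F(3)"
```

```text
t 16.4 force world [ 0.1  0.3 -0.8] tool [ 0.8  0.3 -0.1] pos [431.4 -76.6  52.9]
```

Emit:
send_rows:
  rows: "0 0 0.1 0 0;0 0 0.2 0 0;0 0 0.2 0 0"

```text
time_s: 16.7
eef_pos: [432.6, -75.0, 52.9]
ee_rot: [0.672, 0.221, 0.672, -0.221]
force: [-0.2, 1.1, -1.7]
grip_width: 0.343
```

```bash
python3 -c "
from h import *;F(3)"
```

```text
t 16.85 force world [-0.1  0.5 -1.2] tool [ 1.2  0.3 -0.4] pos [432.6 -75.   52.9]
```

Emit:
send_rows:
  rows: "0 0 0.1 0 0;0 0 0.2 0 0;0 0 0.2 0 0"

```text
time_s: 17.15
eef_pos: [433.7, -73.3, 52.9]
ee_rot: [0.672, 0.221, 0.672, -0.221]
force: [-0.4, 1.1, -0.5]
grip_width: 0.347
```

```bash
python3 -c "
from h import *;F(3)"
```

```text
t 17.3 force world [-0.4  0.3 -1.2] tool [ 1.2  0.  -0.5] pos [433.8 -73.4  52.9]
```

Emit:
send_rows:
  rows: "0 0.02 0 0 0;0 0.02 0 0 0"

```text
time_s: 17.5
eef_pos: [433.7, -73.4, 52.7]
ee_rot: [0.672, 0.221, 0.672, -0.221]
force: [-1.0, 0.2, -1.0]
grip_width: 0.349
```

```bash
python3 -c "
from h import *;F(4)"
```

```text
t 17.7 force world [-0.3  0.5 -0.6] tool [ 0.6  0.2 -0.5] pos [433.7 -73.4  52.7]
```

Emit:
send_rows:
  rows: "0 0 0.05 0 0;0 0 0.1 0 0;0 0 0.1 0 0"

```text
time_s: 18.0
eef_pos: [434.3, -72.6, 52.7]
ee_rot: [0.672, 0.221, 0.672, -0.221]
force: [-0.1, -0.5, -0.5]
grip_width: 0.347
```

```bash
python3 -c "
from h import *;F(4)"
```

```text
t 18.2 force world [ 0.   0.1 -0.8] tool [ 0.8  0.1 -0. ] pos [434.3 -72.6  52.7]
```

Emit:
send_rows:
  rows: "0 0 0.1 0 0;0 0 0.2 0 0;0 0 0.2 0 0"

```text
time_s: 18.5
eef_pos: [435.6, -70.9, 52.7]
ee_rot: [0.672, 0.221, 0.672, -0.221]
force: [-0.2, 0.2, -0.6]
grip_width: 0.344
```

```bash
python3 -c "
from h import *;F(4)"
```

```text
t 18.7 force world [ 0.3 -0.1 -0.2] tool [0.2 0.1 0.3] pos [435.5 -70.9  52.7]
```

Emit:
send_rows:
  rows: "0 0 0.1 0 0;0 0 0.15 0 0;0 0 0.15 0 0"

```text
time_s: 19.0
eef_pos: [436.4, -69.8, 52.7]
ee_rot: [0.672, 0.221, 0.672, -0.221]
force: [-0.1, -0.6, -0.8]
grip_width: 0.345
```

```bash
python3 -c "
from h import *;F(4)"
```

```text
t 19.2 force world [-0.2 -0.7 -0.3] tool [ 0.3 -0.7  0.2] pos [436.4 -69.8  52.7]
```

Emit:
send_rows:
  rows: "0 0 0.05 0 0;0 0 0.1 0 0;0 0 0.1 0 0"

```text
time_s: 19.5
eef_pos: [437.0, -69.0, 52.7]
ee_rot: [0.672, 0.221, 0.672, -0.221]
force: [-1.3, -3.0, 0.1]
grip_width: 0.342
```

```bash
python3 -c "
from h import *;F(4)"
```

```text
t 19.7 force world [-1.6 -1.9  0. ] tool [-0.  -2.4 -0.2] pos [437.  -69.   52.7]
```

Emit:
send_rows:
  rows: "0 0 0.05 0 0;0 0 0.1 0 0;0 0 0.1 0 0"

```text
time_s: 20.0
eef_pos: [437.6, -68.2, 52.7]
ee_rot: [0.672, 0.221, 0.672, -0.221]
force: [-1.3, -2.4, 0.4]
grip_width: 0.344
```

```bash
python3 -c "
from h import *;F(4)"
```

```text
t 20.2 force world [-1.9 -2.   0.2] tool [-0.2 -2.8 -0.3] pos [437.6 -68.2  52.7]
```

Emit:
send_rows:
  rows: "0 0 0.03 0 0;0 0 0.06 0 0;0 0 0.06 0 0"

```text
time_s: 20.5
eef_pos: [437.9, -67.7, 52.7]
ee_rot: [0.672, 0.221, 0.672, -0.221]
force: [-1.9, -2.7, 0.5]
grip_width: 0.349
```

```bash
python3 - <<'E'
from h import *
F(5);q=capture('scene')
cv2.imwrite('pics/ins2.png',cv2.resize(q['pixels'][170:290,190:330][:,:,::-1],None,fx=5,fy=5,interpolation=cv2.INTER_CUBIC))
E
```

```text
t 20.75 force world [-2.6 -3.2  0.8] tool [-0.8 -4.1 -0.2] pos [437.9 -67.7  52.7]
```

View pics/ins2.png

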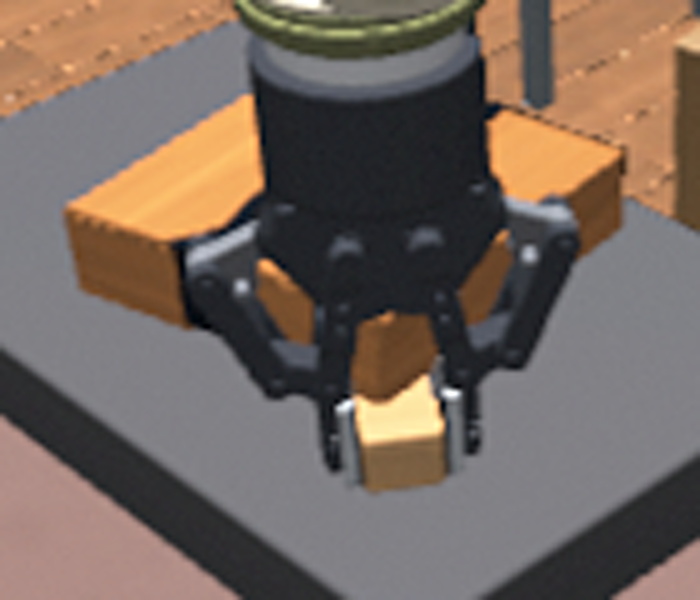

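Snug at a 4 N push with the corner sitting on the ramp near the heel. Releasing.

Emit:
send_rows:
  rows: "0.4 0 0 0 0;0.45 0 0 0 0;0.6 0 0 0 0;0.6 0 0 0 0;0.6 0 0 0 0"

```text
time_s: 21.3
eef_pos: [438.0, -67.7, 52.7]
ee_rot: [0.672, 0.221, 0.672, -0.221]
force: [0.2, 0.7, -0.3]
grip_width: 0.598
```

```bash
python3 -c "
from h import *;F(4)"
```

```text
t 21.5 force world [0.3 0.1 0.2] tool [-0.2  0.2  0.2] pos [438.  -67.7  52.7]
```

Emit:
send_rows:
  rows: "0.6 -1 0 0 0;0.6 -3 0 0 0;0.6 -6 0 0 0;0.6 -9 0 0 0;0.6 -9 -5 0 0;0.6 -9 -10 0 0;0.6 -9 -15 0 0;0.6 -9 -15 0 0"

```text
time_s: 22.3
eef_pos: [346.5, -192.4, 143.6]
ee_rot: [0.671, 0.223, 0.671, -0.224]
force: [0.3, 0.5, -0.0]
grip_width: 0.598
```

```bash
python3 - <<'E'
from h import *
print(axes()[0])
p=capture('top');q=capture('scene')
for n in('corner_1','wedge_mid'):
  for c in(p,q):print(n,[(np.array(d['location']),round(d['confidence'],2)) for d in nets.spot_point(c,n)])
cv2.imwrite('pics/rel2s.png',cv2.resize(q['pixels'][170:290,190:330][:,:,::-1],None,fx=5,fy=5,interpolation=cv2.INTER_CUBIC))
cv2.imwrite('pics/rel2t.png',cv2.resize(p['pixels'][205:345,185:325][:,:,::-1],None,fx=4.2,fy=4.2,interpolation=cv2.INTER_CUBIC))
cv2.imwrite('pics/rel2t5.png',cv2.resize(p['pixels'][205:320,185:300][:,:,::-1],None,fx=5,fy=5,interpolation=cv2.INTER_CUBIC))
E
```

```text
[ 346.5 -192.4  143.6]
corner_1 [(array([430.8, 116.8,  51.6]), 0.61), (array([455.8, -39.5,  55.7]), 0.61), (array([610.5, -12.1,  47.4]), 0.6)]
corner_1 [(array([453.1, -41.1,  58.5]), 0.94), (array([612.4, -16.1,  48.5]), 0.87), (array([428.1, 118.3,  47.8]), 0.55)]
wedge_mid [(array([473.8, -21.9,  53.9]), 0.76)]
wedge_mid [(array([467.1, -23.4,  57.7]), 0.56)]
```

View pics/rel2s.png

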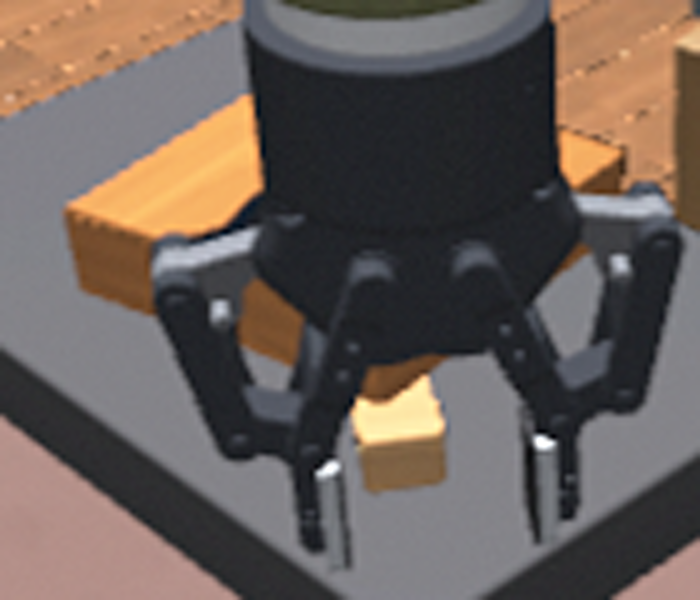

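View pics/rel2t5.png

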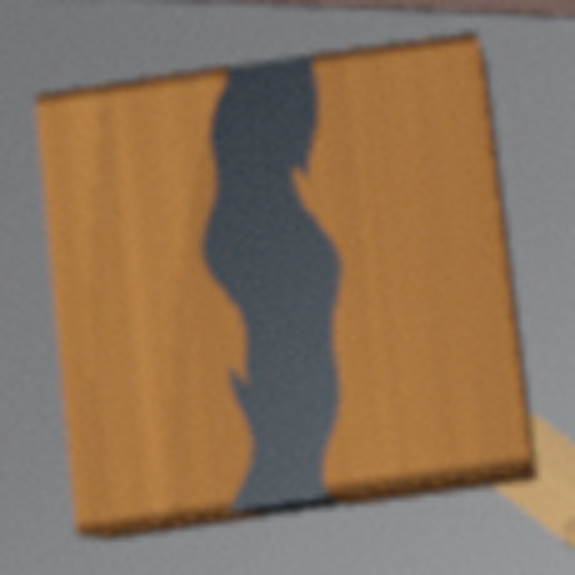

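The wedge stays put with its 5 mm point about 23 mm from the corner. The slab's corners are at the same pixels as before. Next is the proving press.

```bash
python3 - <<'E'
from h import *
go([465,-28,143]);go([465,-28,100])
E
```

```text
shift cm [-0.  19.7 -0.1] zang -36.3 turn None
shift cm [ 4.3 19.7 -0.1] zang -36.3 turn None
```

Emit:
send_rows:
  rows: "0 0 0 0 0;0 0 0 0 0;0 0 5 0 0;0 0 10 0 0;0 0 15 0 0;0 0 19.7 0 0;0 2 19.7 0 0;0 3.5 19.7 0 0;0 4.2 19.7 0 0;0 4.2 19.7 0 0"

```text
time_s: 23.6
eef_pos: [465.5, -29.7, 100.1]
ee_rot: [0.671, 0.221, 0.672, -0.221]
force: [-0.2, 0.2, 0.8]
grip_width: -0.001
```

Emit:
send_rows:
  rows: "0 0.1 0 0 0;0 0.2 0 0 0;0 0.3 0 0 0;0 0.3 0 0 0"

```text
time_s: 24.0
eef_pos: [465.9, -30.0, 97.9]
ee_rot: [0.672, 0.221, 0.672, -0.221]
force: [-0.4, -0.4, -0.3]
grip_width: -0.005
```

Emit:
send_rows:
  rows: "0 0.1 0 0 0;0 0.1 0 0 0;0 0.1 0 0 0"

```text
time_s: 24.3
eef_pos: [465.8, -29.9, 96.7]
ee_rot: [0.672, 0.221, 0.672, -0.221]
force: [-0.1, -0.2, -0.2]
grip_width: 0.001
```

Emit:
send_rows:
  rows: "0 0.1 0 0 0;0 0.1 0 0 0;0 0.1 0 0 0"

```text
time_s: 24.6
eef_pos: [465.8, -29.9, 95.7]
ee_rot: [0.672, 0.221, 0.672, -0.221]
force: [0.4, 0.6, 0.3]
grip_width: -0.003
```

Emit:
send_rows:
  rows: "0 0.05 0 0 0;0 0.05 0 0 0;0 0.05 0 0 0"

```text
time_s: 24.9
eef_pos: [465.8, -29.9, 95.2]
ee_rot: [0.672, 0.221, 0.672, -0.221]
force: [-0.0, 0.7, 0.1]
grip_width: 0.0
```

Emit:
send_rows:
  rows: "0 0.05 0 0 0;0 0.05 0 0 0;0 0.05 0 0 0"

```text
time_s: 25.2
eef_pos: [465.8, -29.9, 94.7]
ee_rot: [0.672, 0.221, 0.672, -0.221]
force: [-1.3, 0.1, 0.1]
grip_width: 0.001
```

Emit:
send_rows:
  rows: "0 0.05 0 0 0;0 0.05 0 0 0;0 0.05 0 0 0"

```text
time_s: 25.5
eef_pos: [465.9, -29.9, 94.4]
ee_rot: [0.672, 0.221, 0.672, -0.221]
force: [-0.2, -0.6, 2.6]
grip_width: 0.003
```

Emit:
send_rows:
  rows: "0 0.04 0 0 0;0 0.04 0 0 0;0 0.04 0 0 0"

```text
time_s: 25.8
eef_pos: [465.9, -29.9, 94.3]
ee_rot: [0.672, 0.221, 0.672, -0.221]
force: [-1.6, 0.3, 7.3]
grip_width: -0.002
```

```bash
python3 -c "
from h import *;F(3)"
```

```text
t 25.95 force world [-1.9  0.6  7.2] tool [-7.2 -0.6 -1.9] pos [465.9 -29.9  94.2]
```

At 7.2 N the corner holds at 94.3 mm, where unshimmed it fell to 88.9. It no longer rocks, so I'll lift away and check.

Emit:
send_rows:
  rows: "0 0 0 0 0;0 -0.3 0 0 0;0 -2 0 0 0;0 -6 0 0 0;0 -9 0 0 0;0 -10 -5 0 0;0 -10 -10 0 0;0 -10 -15 0 0;0 -10 -20 0 0;0 -10 -20 0 0;0 -10 -20 0 0"

```text
time_s: 27.05
eef_pos: [346.7, -191.5, 193.9]
ee_rot: [0.671, 0.222, 0.671, -0.222]
force: [-0.3, -0.2, -0.2]
grip_width: 0.0
```

```bash
python3 - <<'E'
from h import *
print(ctrl.sense()['time_s'],axes()[0])
p=capture('top');q=capture('scene')
for n in('corner_1','wedge_mid'):
  for c in(p,q):print(n,[(np.array(d['location']),round(d['confidence'],2)) for d in nets.spot_point(c,n)])
for n in('mini_level','gravel_jar'):print(n,[(np.array(d['location']),round(d['confidence'],2)) for d in nets.spot_point(p,n)])
a=cv2.resize(p['pixels'][205:335,185:315][:,:,::-1],(390,390),interpolation=cv2.INTER_CUBIC);b=cv2.resize(q['pixels'][165:295,195:325][:,:,::-1],(390,390),interpolation=cv2.INTER_CUBIC)
cv2.imwrite('pics/fin.png',np.hstack([a,b]))
E
```

```text
27.05 [ 346.7 -191.5  193.9]
corner_1 [(array([430.5, 111.2,  53.5]), 0.84), (array([609.9, -14.8,  49.8]), 0.69), (array([ 622.6, -234.5,    3.2]), 0.23)]
corner_1 [(array([453.6, -37.7,  60.9]), 0.93), (array([425.9, 119.5,  46.6]), 0.91), (array([612.4, -18.5,  49.2]), 0.6)]
wedge_mid [(array([470.5, -22.4,  56. ]), 0.61)]
wedge_mid [(array([465.6, -25.8,  59.2]), 0.61)]
mini_level [(array([ 558.5, -372.5,    1.5]), 0.78)]
gravel_jar [(array([ 624.1, -230.1,   -1.1]), 0.92)]
```

View pics/fin.png

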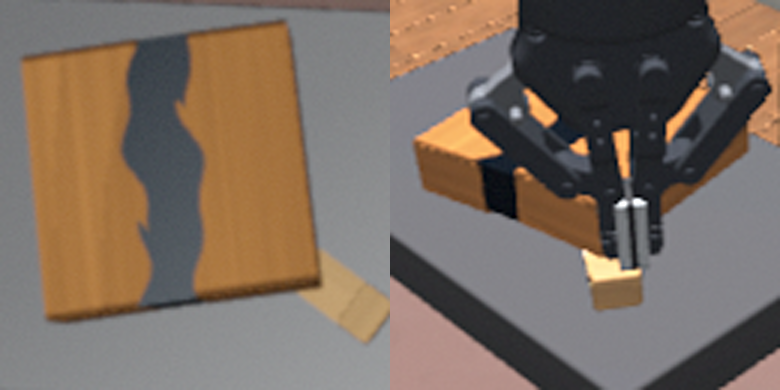

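```bash
python3 -c "
from h import *;print(workorder.finish_job())"
```

```text
the job is handed in; nothing more can be done
None
```

The slab is shimmed under its raised corner and no longer rocks there. I handed the job in at about 27 s; no verdict came back.

- **Rocking:** The raised corner was the one nearest the robot on its right, at about (456, −41) mm and roughly 7 mm clear. Pressed with about 6.5 N, it went down about 5–6 mm, stopped hard, and tipped back up when I let go.
- **Wedge:** I slid it in along the diagonal until the push read about 4 N, then let go. Its 5 mm point lies about 23 mm from the corner.
- **Proving press:** At about 7 N the shimmed corner held at 94.3 mm tool height; without the wedge it had sunk to 88.9 mm.
- **Last pictures:** The slab's corners, the spirit level and the jar show no movement beyond measurement noise. The gripper is clear and empty.

**Not checked:** I had no direct reading of the load left on the wedge, or of the other three corners to within 0.5 mm. I infer both from the 4 N push and the firm press. In the last top view the networks did not report the shimmed corner, but the scene camera put it where expected.

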